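Push a battery-module carrier round the corner track and press it onto the test contacts

TASK

Slide the round white carrier puck along its guide track, round the corner and on to the red sprung contact pad at the end, keeping it down in the track and never jamming it hard against the rails. Press it against the pad with about 10 newtons (never more than 15), hold that for about half a second so that the contact test can run, then let go and leave it standing at that end of the track. Leave the spool, battery pack, tape roll and blue box around the track alone.

Things in the scene. Friction and masses are not known exactly. Their poses are not given: they have to be found in the camera images.
- track: L-shaped aluminium plate, 8 mm thick, fixed on the bench, with two steel rails (6 mm thick, tops 22 mm above the bench) that form a channel 75 mm wide with a 90-degree bend. Origin: the centre of the bend's arc, at bench height; z up. The centreline's bend radius is 90 mm. In this frame the entry run goes along +x at y = -90 mm, from x = -165 mm (open end) to 0.
- carrier: White slippery plastic puck, 70 mm across, 30 mm high, about 0.35 kg (varies), topped by a small battery module (16 mm high, within 25 mm of the axis). Origin: centre of its underside; z upright. It stands in the entry run, 50 to 100 mm before the bend, with 2.5 mm of play each side; its side stands 16 mm proud of the rails and can be pushed there from behind with closed fingertips.
- stop: Black bracket, 56 mm wide, 44 mm high, fixed at the end of the exit run. Origin: at bench height, x = 90, y = 135 mm in the track's frame, same axes. A red sprung pad (50 mm wide, 12 to 38 mm above the bench) reaches from it towards the bend; its face is 30 to 55 mm from the origin, set anew each time and not reported: feel for it. It gives 1 mm per 15 N and springs back.
- bend_end (a point): Point on the channel floor (8 mm above the bench), on the centreline where the bend ends and the exit run begins: x = 90, y = 0 mm in the track's frame, same axes. The exit run goes from here along +y; its rails end at y = 110 mm. The puck's centre is 45 to 70 mm beyond this point when it first touches the red pad.
- solder_spool: Steel spool, 50 mm across, 46 mm high, standing inside the corner. Origin: centre of its underside. To be left alone.
- battery_pack: Blue and white battery pack, 50 x 36 x 52 mm, standing beside the entry run. Origin: centre of its underside. To be left alone.
- tape_roll: White roll, 84 mm across, 18 mm high, lying outside the entry run. Origin: centre of its underside. To be left alone.
- blue_box: Open blue box, 100 x 130 x 50 mm, outside the bend. Origin: centre of its underside. To be left alone.
Not all that is in view belongs to the job. What is shaped like the carrier but green or orange is not meant.

How it is judged (in metres and radians):
On the way, in this order (a step that is already met when the one before it is completed fails the run):
1. the carrier has been slid round the bend and stands in the exit run (x of carrier in the frame of track between 0.082 and 0.098 m and y of carrier in the frame of track above 0.012 m).
2. the carrier is held pressed on the contact pad with 6 to 14 N for 0.4 s (contact force between carrier and stop between 6 and 14 N), for 0.4 s.
At the end, for the whole second after the job is handed in: The carrier stands flat and at rest in the exit run, released, its centre at y = 41 to 75 mm and x = 82 to 98 mm in the track's frame, where the pad can stand (x of carrier in the frame of track between 0.082 and 0.098 m and y of carrier in the frame of track between 0.041 and 0.075 m and z of carrier in the frame of track below 0.0105 m and angle between carrier's own z axis and vertical below 0.06 rad and linear speed of carrier below 0.01 m/s and contact force between carrier and the fingers below 0.1 N); the robot touches nothing.
It fails at once if the carrier is jammed: it bears on the track with more than 18 N (contact force between carrier and track above 18 N).
It fails at once if the carrier presses the contact pad with more than 16 N (contact force between carrier and stop above 16 N).
It fails at once if the carrier is lifted or tipped out of the track (z of carrier in the frame of track above 0.018 m or angle between carrier's own z axis and vertical above 0.2 rad).
It fails at once if a bystander is moved by more than 15 mm (distance of any of solder_spool, battery_pack, tape_roll, blue_box from where it was at the start of the episode above 0.015 m).
It also fails if it takes over 64 s, if anything falls off the work surface, if the arm or the gripper's body presses on something with over 40 N, if the wrist force passes 120 N, or if a joint passes its speed limit or range.

ROBOT

A 6-joint arm with a two-finger parallel gripper is mounted at the origin on the work surface. World frame = base frame: x ahead of the robot, y to its left, z up, the work surface at z = 0. Lengths are in mm, angles in degrees, forces in N, time in s.
With the tool pointing down it reaches from about 300 to 850 mm from the base axis. Payload 4.2 kg.
Tool frame: the origin (TCP) lies midway between the tips of the shut fingers; the grasp point (between the pads) lies 19 mm behind it (env.grip_depth is the distance from the TCP to the grasp point, in mm); z points along the fingers, y is the line along which they close (so a half turn about z gives the same grasp; the last joint's range is limited). The gripper opens to 91 mm and grips with 3 to 60 N. Pads are 32 mm wide; open, the fingers measure 118 mm over their backs; the gripper's body (76 mm by 178 mm) begins 60 mm behind the grasp point.
Start: joints at [-71.62, 18.312, 89.639, -0, 72.044, -1.146], TCP at [192.192, -541.946, 213.976] pointing down, gripper open.
Joint ranges: [-177.97, 177.97], [-48.28, 115.42], [12.27, 149.76], [-77.06, 257.06], [2.81, 150.46], [-146.56, 146.56]. Speed limits (degrees/s): [147.25, 147.25, 180, 180, 180, 180].

INTERFACE

Orientations are given as [roll, pitch, yaw] about the fixed x, y, z axes, in that order (R = Rz(yaw) Ry(pitch) Rx(roll)).
In Python, from workcell import env, eyes gives the robot as it stands.
- The arm moves only by the tool send_rows, never from a script. Its argument "motion" is a list of rows, each a list of 7 numbers: the shift along the world's x, y, z normalised to -1 to 1, where 1 is 0.5 m, then the turn, a rotation vector about the world's x, y, z normalised to -1 to 1, where 1 is 60 degrees, then the opening, from -1 (shut) to 1 (fully open). A call has 1 to 20 rows; each row is the pose to reach, as a shift and turn from the pose commanded when the call began; what a row does not reach only later rows make up. A row lasts 1/8 s, in which the tool goes at most 62.5 mm and 10.7 degrees, less where a joint would pass 70% of its speed; a pose out of reach is approached as far as the arm can. A call with a number of a shift or a turn outside -1 to 1 is refused whole. A call with a gripper value outside its range is refused whole. The fingers move at their own pace and stop on an object; "squeeze" is the grip in N (left out, the last holds). Time passes only in rows, so rows that repeat a pose let the fingers close. It gives the time, the measured TCP pose, the force, the opening and the grip force at its end, in the units of the state.
- env.state(): the state, without advancing time (a new reading comes with each control period).
- eyes.grab_frame(name): name is "side" or "top" or "wrist"; returns a dict with "pixels" (420x560x3 uint8, red, green, blue), "depth" (420x560 float32, mm along the optical axis (not along the pixel's ray), 0 where there is no reading), "fx", "fy", "cx", "cy" (pixels), "R" (3x3) and "t" (3): a world point X has camera coordinates R X + t; the wrist camera has in their place "T_tool_cam" (4x4, takes a point from camera to tool coordinates, whose origin is the TCP and whose axes are the flange's). Camera axes: x right, y down, z forward; pixel columns grow to the right and rows downward; lengths in mm; the calibration is good to about 2 mm. A picture is of the moment at which its call begins: read the wrist's pose just before it.
- env.job_done(): hands the job in; it is judged then, once.
The state is a dict: "time_s": time; "qpos": joint angles; "qvel": joint speeds; "effort": joint torques, N m; "ee_pos": TCP position; "ee_rot": TCP orientation; "force": force on the tool from outside, world axes, zero at the start; "torque": the same for the moment, N m; "gripper_width": finger opening in mm; "gripper_force": force on a finger pad.
Only numpy, scipy, OpenCV 4.12 (cv2) and the standard library are available. Lean on these libraries where they do the work, as an engineer would, in place of code of your own. Each camera call takes 0.05 s, during which the arm holds its last target. There are 200 camera calls.

## Working session

There is one attempt and no reset: what is moved stays moved. The work goes in short steps, Python scripts to look and compute and a tool call to move; the robot and the scene stay as the last step left them, time stands still between calls to the robot, and variables do not carry over. Pictures are saved under pics/ and viewed, at most 10 in all, crops included, and the job is handed in when it is done.

Besides the shell and the picture viewer there is one more tool, called after ">>>" by a JSON object that holds its "api" and its "payload". send_rows: Moves the arm, as the interface text tells. Its arguments: {"type":"object","properties":{"motion":{"type":"array"},"squeeze":{"type":"number"}},"required":["motion"]}

```bash
mkdir -p pics; python3 - <<'E'
from workcell import env, eyes
import cv2,numpy as np,pickle
print(env.state())
fs={}
for n in("top","side"):
    f=eyes.grab_frame(n); fs[n]=f; cv2.imwrite(f"pics/{n}0.png",f["pixels"][:,:,::-1])
    print(n,f["fx"],f["fy"],f["cx"],f["cy"],(-np.array(f["R"]).T@f["t"]))
pickle.dump(fs,open("f0.pkl","wb"))
E
```

```text
{'time_s': 0.0, 'qpos': array([-7.16188381e+01,  1.83491196e+01,  8.97063690e+01, -1.24823620e-03,
        7.20441081e+01, -1.14567523e+00]), 'qvel': array([-0.03922748,  0.05509887,  0.00470344,  0.066281  ,  0.01887402,
       -0.0857102 ]), 'effort': array([ 1.65425276e-04, -4.12464094e+01, -2.31966734e+01,  7.22916378e-02,
        4.55727917e-02, -1.46827874e-04]), 'ee_pos': array([ 192.02807347, -541.44513614,  213.14581486]), 'ee_rot': array([-1.79900399e+02, -8.04851401e-04,  1.95272223e+01]), 'force': array([-0.5786733 , -0.27504442, -0.39807155]), 'torque': array([-0.02753668, -0.01429366, -0.04025507]), 'gripper_force': 0.0, 'gripper_width': 91.29639234343271}
top 447.0784664762435 447.0784664762435 274.9015397398968 213.0301013192662 [445.39145727 -63.49836571 912.28709614]
side 493.0364861163006 493.0364861163006 279.6440519359663 217.8644937507897 [ 44.80486015 591.68560554 698.82286596]
```

View pics/top0.png

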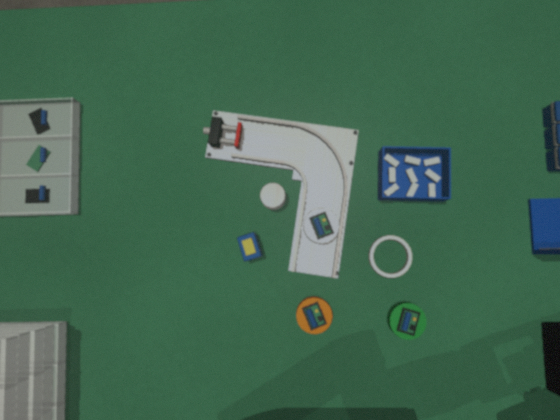

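View pics/side0.png

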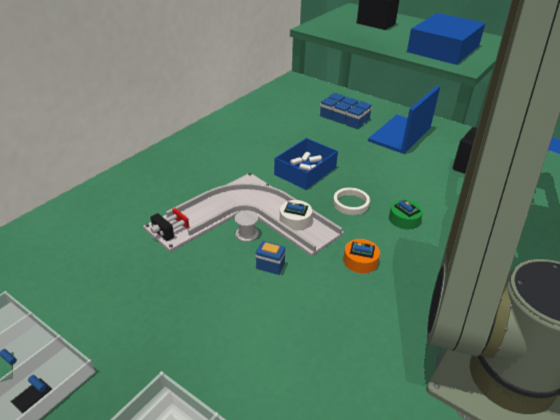

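The top view shows the track with its entry run from (315,275) upwards, the puck at (321,226), the bend near (340,160), the exit run to the left, the red pad at (239,135) and the black bracket at (215,131). The spool is at (273,196), the battery pack at (249,247), the tape at (391,256) and the blue box at (415,174). The side view agrees.

```bash
cat > h.py <<'E'
import numpy as np,cv2
def ray(f,u,v,z):
    R=np.array(f["R"]);t=np.array(f["t"]).ravel();C=-R.T@t
    d=R.T@np.array([(u-f["cx"])/f["fx"],(v-f["cy"])/f["fy"],1.])
    return C+d*(z-C[2])/d[2]
def cloud(f):
    R=np.array(f["R"]);t=np.array(f["t"]).ravel();d=f["depth"]
    v,u=np.mgrid[:d.shape[0],:d.shape[1]]
    P=np.stack([(u-f["cx"])/f["fx"]*d,(v-f["cy"])/f["fy"]*d,d],-1)
    return (P-t)@R
E
python3 - <<'E'
import pickle;from h import *
f=pickle.load(open("f0.pkl","rb"))["top"]
print(np.round(f["R"],3))
P=cloud(f);z=P[...,2]
img=f["pixels"][100:290,195:370]
hz=np.clip(z*6,0,255).astype(np.uint8)[100:290,195:370]
a=cv2.resize(img[:,:,::-1],None,fx=3,fy=3,interpolation=cv2.INTER_CUBIC)[:, :400+125]
cv2.imwrite("pics/c1.png",a); cv2.imwrite("pics/c2.png",cv2.resize(hz,None,fx=3,fy=3,interpolation=cv2.INTER_NEAREST))
hsv=cv2.cvtColor(f["pixels"],cv2.COLOR_RGB2HSV)
red=((hsv[...,0]<8)|(hsv[...,0]>172))&(hsv[...,1]>130)&(hsv[...,2]>60); red[:,:200]=0;red[:100]=0;red[150:]=0;red[:,260:]=0
pts=np.argwhere(red)[:,::-1].astype(np.float32); print("red",len(pts),cv2.minAreaRect(pts))
for n,(u,v) in dict(puck=(321,226),spool=(273,196),batt=(249,247),tape=(391,256),pad=(239,135),stop=(215,131)).items(): print(n,ray(f,u,v,30).round(), z[v-2:v+3,u-2:u+3].mean().round(1))
print(z[140,300],z[200,450], z[260,315])
m=(hsv[...,1]<70)&(hsv[...,2]>100);m[:,:200]=0;m[:100]=0;m[290:]=0;m[:,370:]=0
n,l,s,c=cv2.connectedComponentsWithStats(m.astype(np.uint8));i=1+np.argmax(s[1:,4]);print(s[i])
ct=max(cv2.findContours((l==i).astype(np.uint8),0,2)[0],key=cv2.contourArea)
ap=cv2.approxPolyDP(ct,3,True)[:,0]
for u,v in ap: print(u,v,ray(f,u,v,8).round(1)[:2])
E
```

```text
[[-0.022 -0.999 -0.047]
 [-0.996  0.026 -0.09 ]
 [ 0.092  0.044 -0.995]]
red 81 ((237.91893005371094, 134.48648071289062), (3.6167776584625244, 23.34465789794922), 9.462322235107422)
puck [ 499. -114.   30.] 47.2
spool [561. -21.  30.] 44.8
batt [461.  29.  30.] 50.2
tape [ 437. -248.   30.] 35.6
pad [687.  45.  30.] 27.3
stop [697.  94.  30.] 42.8
8.711026815383224 -1.3183773811119814 9.880609756029257
[  205   110   154   169 11851]
213 110 [748.3 101.6]
212 116 [735.5 103.8]
222 118 [730.5  82.8]
224 131 [702.6  78.9]
220 148 [666.9  87.7]
206 144 [676.4 116.9]
206 158 [646.8 117.1]
292 171 [614.1 -60.1]
291 178 [599.7 -57.7]
300 182 [590.9 -75.8]
288 270 [413.2 -47. ]
338 278 [ 395.3 -146.2]
358 129 [ 697.1 -197.5]
```

View pics/c1.png

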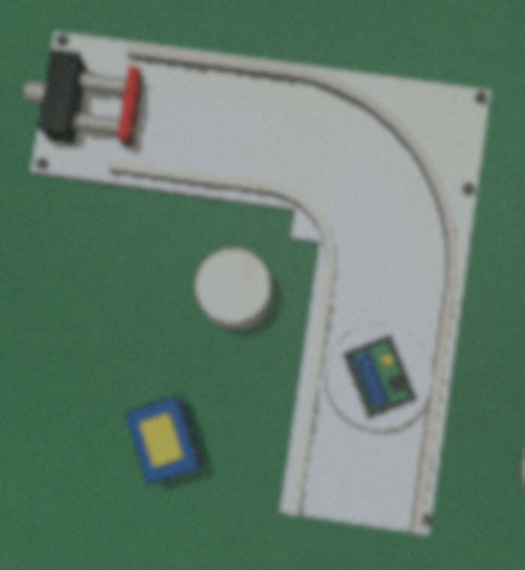

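View pics/c2.png

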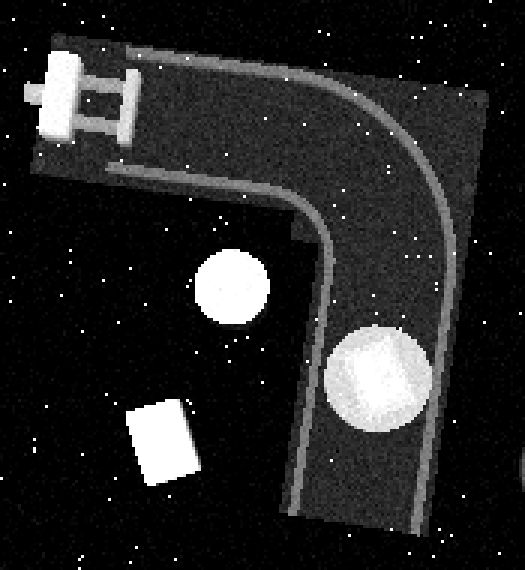

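The crop and height map show both rails clearly (outer arc from (130,55) via (400,130) to (420,530), inner from (110,168) via (330,240) to (293,515)), the puck at (378,378) and the pad at (130,105), in crop pixels. I'll fit the track frame to the rail points.

```bash
cat > fit.py <<'E'
import pickle;from h import *
from scipy.optimize import least_squares
f=pickle.load(open("f0.pkl","rb"))["top"]
P=cloud(f);z=P[...,2]
m=(z>16)&(z<27);m[:100]=0;m[290:]=0;m[:,:225]=0;m[:,370:]=0
n,l,s,c=cv2.connectedComponentsWithStats(m.astype(np.uint8))
keep=[i for i in range(1,n) if s[i,4]>40 and max(s[i,2:4])>60];print(s[keep])
Q=P[np.isin(l,keep)][:,:2]
def loc(p,Q):
    c,s_=np.cos(p[2]),np.sin(p[2]);d=Q-p[:2];return np.c_[c*d[:,0]+s_*d[:,1],-s_*d[:,0]+c*d[:,1]]
def sd(q):
    # signed distance from centreline: entry y=-90 (x<0), arc about 0, exit x=90 (y>0)
    return np.where(q[:,0]<0,-q[:,1]-90,np.where(q[:,1]>0,q[:,0]-90,np.hypot(q[:,0],q[:,1])-90))
res=lambda p:np.abs(sd(loc(p,Q)))-40.5
r=least_squares(res,[580,-30,np.radians(-9)],loss="soft_l1",f_scale=2)
print(r.x[:2],np.degrees(r.x[2]),np.std(r.fun),np.median(np.abs(res(r.x))))
np.save("track.npy",r.x)
q=loc(r.x,P[...,:2].reshape(-1,2));zz=z.ravel()
def cen(mask):
    pts=q[mask].astype(np.float32);return cv2.minAreaRect(pts),cv2.minEnclosingCircle(pts),len(pts)
mk=(zz>27)&(zz<35)&(np.abs(sd(q))<37)&(q[:,0]<-30)&(q[:,0]>-140)
print("puck",cen(mk),np.median(q[mk],0),q[mk].min(0),q[mk].max(0))
mp=(zz>31)&(zz<44)&(q[:,1]>70)&(q[:,1]<118)&(np.abs(q[:,0]-90)<30)
print("pad",np.percentile(q[mp],[1,50,99],axis=0),zz[mp].mean())
for n,(u,v) in dict(spool=(273,196),batt=(249,247),box=(415,150)).items(): print(n,loc(r.x,ray(f,u,v,48)[None,:2]))
E
python3 fit.py
```

```text
[[237 115 110 164 800]
 [230 154  77 118 556]]
[580.87829132 -34.80601476] -9.9698917876296 1.9030329013820866 1.6692758252233517
puck (((-67.51632690429688, -89.76380157470703), (63.527191162109375, 66.03756713867188), 73.44010925292969), ((-67.3489990234375, -91.17221069335938), 34.39710235595703), 53) [-69.68504881 -92.26158402] [-100.76782546 -124.92375457] [-36.9339933  -56.79177977]
pad [[ 65.66854869  95.89645261]
 [ 90.05435707  99.93102133]
 [113.20910774 103.94748676]] 36.32500627029672
spool [[-24.34556496   8.73751058]]
batt [[-129.40109871   39.65580341]]
box [[ 104.62475015 -250.48483836]]
```

```bash
cat > way.py <<'E'
import numpy as np,sys
x0,y0,th=np.load("track.npy")
def tool(s,d=51):
    """s: puck arc length, 0 at bend start; returns world x,y,yaw of tool d behind it"""
    L=90*np.pi/2
    if s<0: c=np.array([s,-90.]);h=0
    elif s<L: h=s/90;c=90*np.array([np.sin(h),-np.cos(h)])
    else: h=np.pi/2;c=np.array([90.,s-L])
    t=c-d*np.array([np.cos(h),np.sin(h)])
    C,S=np.cos(th),np.sin(th)
    return np.array([x0+C*t[0]-S*t[1],y0+S*t[0]+C*t[1],np.degrees(th+h)])
def rows(s0cmd,ss,d=51):
    for s in ss:
        p=tool(s,d);e=p-s0cmd
        print(s,p.round(2),"row",(e[:2]/500).round(4),(e[2]/60).round(4))
E
python3 -c "
from way import *
rows(np.array([192.192,-541.946,19.526]),[-90,-67.5])"
```

```text
-90 [426.43 -99.04  -9.97] row [0.4685 0.8858] -0.4916
-67.5 [ 448.59 -102.93   -9.97] row [0.5128 0.878 ] -0.4916
```

>>> {"api": "send_rows", "payload": {"motion": [[0.05, 0.09, -0.1, 0, 0, -0.16, -1], [0.1, 0.19, -0.15, 0, 0, -0.32, -1], [0.16, 0.3, -0.2, 0, 0, -0.4916, -1], [0.21, 0.4, -0.2, 0, 0, -0.4916, -1], [0.27, 0.51, -0.2, 0, 0, -0.4916, -1], [0.33, 0.62, -0.2, 0, 0, -0.4916, -1], [0.38, 0.72, -0.2, 0, 0, -0.4916, -1], [0.43, 0.81, -0.2, 0, 0, -0.4916, -1], [0.4685, 0.8858, -0.2, 0, 0, -0.4916, -1], [0.4685, 0.8858, -0.2, 0, 0, -0.4916, -1], [0.4685, 0.8858, -0.2, 0, 0, -0.4916, -1], [0.4685, 0.8858, -0.2, 0, 0, -0.4916, -1]]}}

```text
time_s: 1.6
ee_pos: [425.8, -100.0, 113.9]
ee_rot: [180.0, 0.0, -10.1]
force: [0.4, -0.7, 0.1]
gripper_width: 0.5
gripper_force: 0.0
```

```bash
python3 - <<'E'
from workcell import env, eyes
import cv2,numpy as np
s=env.state();print({k:np.round(s[k],2) for k in("time_s","ee_pos","ee_rot","force","gripper_width","qpos")})
f=eyes.grab_frame("wrist");cv2.imwrite("pics/w1.png",f["pixels"][:,:,::-1])
E
```

```text
{'time_s': np.float64(1.6), 'ee_pos': array([425.83, -99.96, 113.85]), 'ee_rot': array([ 1.7998e+02,  3.0000e-02, -1.0060e+01]), 'force': array([ 0.4 , -0.66,  0.15]), 'gripper_width': np.float64(0.46), 'qpos': array([-1.4700e+01,  1.1610e+01,  1.1529e+02, -2.0000e-02,  5.3140e+01,
        8.5380e+01])}
```

View pics/w1.png

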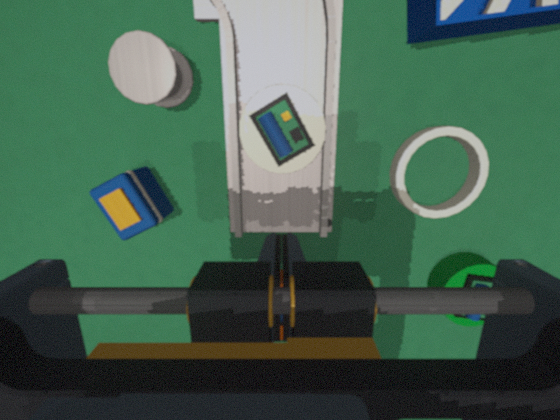

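The wrist view shows the shut fingers at (282,240), centred in the channel behind the puck at (283,128) and clear of the neighbours. I'll go down behind the puck.

>>> {"api": "send_rows", "payload": {"motion": [[0, 0, -0.09, 0, 0, 0, -1], [0, 0, -0.15, 0, 0, 0, -1], [0, 0, -0.176, 0, 0, 0, -1], [0, 0, -0.176, 0, 0, 0, -1], [0, 0, -0.176, 0, 0, 0, -1], [0.01, -0.0018, -0.176, 0, 0, 0, -1], [0.02, -0.0035, -0.176, 0, 0, 0, -1], [0.025, -0.0044, -0.176, 0, 0, 0, -1], [0.03, -0.0053, -0.176, 0, 0, 0, -1], [0.03, -0.0053, -0.176, 0, 0, 0, -1]]}}

```text
time_s: 2.9
ee_pos: [441.6, -101.7, 25.9]
ee_rot: [180.0, 0.0, -10.0]
force: [-0.6, 0.0, -1.1]
gripper_width: 0.1
gripper_force: 0.0
```

```bash
python3 - <<'E'
from way import *
rows(tool(-90)+[15-.35,-2.65+.09,0],[-60,-50,-40,-30,-20,-10,0])
E
```

```text
-60 [ 455.97 -104.23   -9.97] row [ 0.0298 -0.0053] 0.0
-50 [ 465.82 -105.96   -9.97] row [ 0.0495 -0.0087] 0.0
-40 [ 475.67 -107.69   -9.97] row [ 0.0692 -0.0122] 0.0
-30 [ 485.52 -109.42   -9.97] row [ 0.0889 -0.0157] 0.0
-20 [ 495.37 -111.15   -9.97] row [ 0.1086 -0.0191] 0.0
-10 [ 505.22 -112.89   -9.97] row [ 0.1283 -0.0226] 0.0
0 [ 515.07 -114.62   -9.97] row [ 0.148 -0.026] 0.0
```

>>> {"api": "send_rows", "payload": {"motion": [[0.005, -0.0009, 0, 0, 0, 0, -1], [0.01, -0.0018, 0, 0, 0, 0, -1], [0.015, -0.0026, 0, 0, 0, 0, -1], [0.02, -0.0035, 0, 0, 0, 0, -1], [0.025, -0.0044, 0, 0, 0, 0, -1], [0.03, -0.0053, 0, 0, 0, 0, -1], [0.035, -0.0062, 0, 0, 0, 0, -1], [0.04, -0.007, 0, 0, 0, 0, -1], [0.045, -0.0079, 0, 0, 0, 0, -1], [0.05, -0.0088, 0, 0, 0, 0, -1]]}}

```text
time_s: 4.15
ee_pos: [466.6, -106.1, 25.9]
ee_rot: [180.0, 0.0, -10.0]
force: [-0.9, -0.5, -1.4]
gripper_width: 0.7
gripper_force: 0.6
```

```bash
cat > puck.py <<'E'
import sys;from workcell import env,eyes
from h import *
x0,y0,th=np.load("track.npy")
def find(save=None):
    st=env.state();f=eyes.grab_frame("wrist");g=eyes.grab_frame("top")
    T=np.array(f["T_tool_cam"])
    from scipy.spatial.transform import Rotation as Ro
    W=np.eye(4);W[:3,:3]=Ro.from_euler("xyz",st["ee_rot"],degrees=True).as_matrix();W[:3,3]=st["ee_pos"];M=W@T
    ff=dict(f);R=M[:3,:3].T;ff["R"]=R;ff["t"]=-R@M[:3,3]
    if save: cv2.imwrite(save,np.hstack([f["pixels"][:, :,::-1][:,100:460],g["pixels"][:,:,::-1][60:300,180:400].repeat(1,0)] if 0 else [f["pixels"][:,:,::-1]]))
    C,S=np.cos(th),np.sin(th)
    lo=lambda X:np.stack([C*(X[...,0]-x0)+S*(X[...,1]-y0),-S*(X[...,0]-x0)+C*(X[...,1]-y0)],-1)
    tl=lo(st["ee_pos"]);print("t",round(st["time_s"],2),"tool",tl.round(1),st["ee_pos"].round(1),"yaw",st["ee_rot"].round(2),"F",np.round(st["force"],2))
    h=np.array([np.cos(np.radians(st["ee_rot"][2])-th),np.sin(np.radians(st["ee_rot"][2])-th)])
    for n,F in(("wrist",ff),("top",g)):
        P=cloud(F);q=lo(P).reshape(-1,2);z=P[...,2].ravel()
        a=(q-tl)@h; b=(q-tl)@[-h[1],h[0]]
        k=(z>33)&(z<42)&(a>17)&(a<110)&(abs(b)<45)
        p=np.c_[a,b][k]
        if len(p)<10: print(n,"few",len(p));continue
        from scipy.optimize import least_squares
        (c,r)=cv2.minEnclosingCircle(p.astype(np.float32))
        hull=cv2.convexHull(p.astype(np.float32))[:,0]
        s=least_squares(lambda v:np.hypot(*(hull-v[:2]).T)-v[2],[*c,r],loss="soft_l1").x
        e=tl+s[0]*h+s[1]*np.array([-h[1],h[0]])
        print(n,len(p),"puck ahead,left,r",s.round(1),"local",e.round(1),np.percentile(z[k],50).round(1))
find(sys.argv[1] if len(sys.argv)>1 else None)
E
python3 puck.py pics/w2.png
```

```text
t 4.15 tool [-100.2  -90. ] [ 466.6 -106.1   25.9] yaw [179.99   0.    -9.97] F [-0.93 -0.45 -1.4 ]
wrist 8063 puck ahead,left,r [52.5 -1.3 34.8] local [-47.7 -91.3] 38.2
top 48 puck ahead,left,r [56.4 -1.2 28.6] local [-43.8 -91.2] 37.2
```

```bash
python3 - <<'E'
from way import *
def out(c,ss):
    for s in ss:
        e=tool(s)-c;print(s,"%.4f %.4f %.4f"%(e[0]/500,e[1]/500,e[2]/60))
c=np.array([466.43,-106.1,-9.97])
out(c,[-45,-40,-35,-30,-25,-20,-15,-10,-5]+list(range(0,56,5)))
E
```

```text
-45 0.0086 -0.0015 0.0000
-40 0.0185 -0.0032 0.0000
-35 0.0283 -0.0049 0.0000
-30 0.0382 -0.0066 0.0000
-25 0.0480 -0.0084 0.0000
-20 0.0579 -0.0101 0.0000
-15 0.0677 -0.0118 0.0000
-10 0.0776 -0.0136 0.0000
-5 0.0874 -0.0153 0.0000
0 0.0973 -0.0170 0.0000
5 0.1063 -0.0241 0.0531
10 0.1158 -0.0306 0.1061
15 0.1256 -0.0367 0.1592
20 0.1357 -0.0421 0.2122
25 0.1461 -0.0470 0.2653
30 0.1567 -0.0513 0.3183
35 0.1676 -0.0550 0.3714
40 0.1787 -0.0581 0.4244
45 0.1899 -0.0606 0.4775
50 0.2013 -0.0624 0.5305
55 0.2127 -0.0637 0.5836
```

>>> {"api": "send_rows", "payload": {"motion": [[0.0086, -0.0015, 0, 0, 0, 0, -1], [0.0185, -0.0032, 0, 0, 0, 0, -1], [0.0283, -0.0049, 0, 0, 0, 0, -1], [0.0382, -0.0066, 0, 0, 0, 0, -1], [0.048, -0.0084, 0, 0, 0, 0, -1], [0.0579, -0.0101, 0, 0, 0, 0, -1], [0.0677, -0.0118, 0, 0, 0, 0, -1], [0.0776, -0.0136, 0, 0, 0, 0, -1], [0.0874, -0.0153, 0, 0, 0, 0, -1], [0.0973, -0.017, 0, 0, 0, 0, -1], [0.1063, -0.0241, 0, 0, 0, 0.0531, -1], [0.1158, -0.0306, 0, 0, 0, 0.1061, -1], [0.1256, -0.0367, 0, 0, 0, 0.1592, -1], [0.1357, -0.0421, 0, 0, 0, 0.2122, -1], [0.1357, -0.0421, 0, 0, 0, 0.2122, -1]]}}

```text
time_s: 6.12
ee_pos: [535.4, -127.5, 26.0]
ee_rot: [180.0, -0.1, 2.7]
force: [0.3, -0.0, 0.4]
gripper_width: 0.2
gripper_force: 0.0
```

```bash
python3 puck.py; python3 - <<'E'
from way import *
def out(c,ss):
    for s in ss:
        e=tool(s)-c;print(s,"%.4f %.4f %.4f"%(e[0]/500,e[1]/500,e[2]/60))
out(tool(20),range(25,111,5)); print(tool(20))
E
```

```text
t 6.12 tool [-28.7 -99.2] [ 535.4 -127.5   26. ] yaw [ 1.7996e+02 -1.1000e-01  2.7100e+00] F [ 0.29 -0.02  0.38]
wrist 8107 puck ahead,left,r [52.7 -1.9 34.8] local [ 23.2 -89.4] 38.2
top 11 puck ahead,left,r [81.1 52.8 34.8] local [ 38.9 -29.9] 38.0
25 0.0104 -0.0049 0.0531
30 0.0211 -0.0092 0.1061
35 0.0319 -0.0129 0.1592
40 0.0430 -0.0160 0.2122
45 0.0542 -0.0185 0.2653
50 0.0656 -0.0203 0.3183
55 0.0770 -0.0215 0.3714
60 0.0885 -0.0221 0.4244
65 0.1000 -0.0221 0.4775
70 0.1114 -0.0214 0.5305
75 0.1228 -0.0200 0.5836
80 0.1342 -0.0181 0.6366
85 0.1454 -0.0155 0.6897
90 0.1564 -0.0123 0.7427
95 0.1672 -0.0085 0.7958
100 0.1779 -0.0041 0.8488
105 0.1882 0.0009 0.9019
110 0.1983 0.0065 0.9549
[ 534.27520836 -127.15942649    2.76250366]
```

Going well; on round the bend.

>>> {"api": "send_rows", "payload": {"motion": [[0.0104, -0.0049, 0, 0, 0, 0.0531, -1], [0.0211, -0.0092, 0, 0, 0, 0.1061, -1], [0.0319, -0.0129, 0, 0, 0, 0.1592, -1], [0.043, -0.016, 0, 0, 0, 0.2122, -1], [0.0542, -0.0185, 0, 0, 0, 0.2653, -1], [0.0656, -0.0203, 0, 0, 0, 0.3183, -1], [0.077, -0.0215, 0, 0, 0, 0.3714, -1], [0.0885, -0.0221, 0, 0, 0, 0.4244, -1], [0.1, -0.0221, 0, 0, 0, 0.4775, -1], [0.1114, -0.0214, 0, 0, 0, 0.5305, -1], [0.1114, -0.0214, 0, 0, 0, 0.5305, -1]]}}

```text
time_s: 7.6
ee_pos: [590.3, -137.8, 25.9]
ee_rot: [180.0, -0.0, 34.5]
force: [-0.5, 0.5, 0.5]
gripper_width: 0.3
gripper_force: 0.0
```

```bash
python3 puck.py; python3 - <<'E'
from way import *
def out(c,ss):
    for s in ss:
        e=tool(s)-c;print(s,"%.4f %.4f %.4f"%(e[0]/500,e[1]/500,e[2]/60))
out(tool(70),list(range(75,146,5))+[150,155,160]); print(tool(70))
E
```

```text
t 7.6 tool [ 27.2 -99.8] [ 590.3 -137.8   25.9] yaw [ 1.7997e+02 -3.0000e-02  3.4530e+01] F [-0.47  0.5   0.52]
wrist 8076 puck ahead,left,r [52.8 -5.1 34.8] local [ 68.3 -66.4] 38.2
top 13 puck ahead,left,r [183.3  75.4 146.7] local [105.   82.5] 37.1
75 0.0114 0.0013 0.0531
80 0.0227 0.0033 0.1061
85 0.0339 0.0059 0.1592
90 0.0450 0.0091 0.2122
95 0.0558 0.0129 0.2653
100 0.0664 0.0173 0.3183
105 0.0768 0.0223 0.3714
110 0.0868 0.0279 0.4244
115 0.0966 0.0340 0.4775
120 0.1060 0.0406 0.5305
125 0.1149 0.0478 0.5836
130 0.1235 0.0554 0.6366
135 0.1317 0.0635 0.6897
140 0.1394 0.0720 0.7427
145 0.1427 0.0816 0.7573
150 0.1444 0.0915 0.7573
155 0.1461 0.1013 0.7573
160 0.1478 0.1112 0.7573
[ 589.99256986 -137.8493548    34.59349228]
```

>>> {"api": "send_rows", "payload": {"motion": [[0.0114, 0.0013, 0, 0, 0, 0.0531, -1], [0.0227, 0.0033, 0, 0, 0, 0.1061, -1], [0.0339, 0.0059, 0, 0, 0, 0.1592, -1], [0.045, 0.0091, 0, 0, 0, 0.2122, -1], [0.0558, 0.0129, 0, 0, 0, 0.2653, -1], [0.0664, 0.0173, 0, 0, 0, 0.3183, -1], [0.0768, 0.0223, 0, 0, 0, 0.3714, -1], [0.0868, 0.0279, 0, 0, 0, 0.4244, -1], [0.0966, 0.034, 0, 0, 0, 0.4775, -1], [0.106, 0.0406, 0, 0, 0, 0.5305, -1], [0.1149, 0.0478, 0, 0, 0, 0.5836, -1], [0.1235, 0.0554, 0, 0, 0, 0.6366, -1], [0.1317, 0.0635, 0, 0, 0, 0.6897, -1], [0.1394, 0.072, 0, 0, 0, 0.7427, -1], [0.1427, 0.0816, 0, 0, 0, 0.7573, -1], [0.1444, 0.0915, 0, 0, 0, 0.7573, -1], [0.1461, 0.1013, 0, 0, 0, 0.7573, -1], [0.1478, 0.1112, 0, 0, 0, 0.7573, -1], [0.1478, 0.1112, 0, 0, 0, 0.7573, -1]]}}

```text
time_s: 10.07
ee_pos: [664.0, -81.5, 26.0]
ee_rot: [180.0, -0.0, 80.0]
force: [-0.2, 0.1, 0.3]
gripper_width: 0.7
gripper_force: 0.0
```

```bash
python3 puck.py pics/w3.png
```

```text
t 10.07 tool [ 90.  -31.6] [664.  -81.5  26. ] yaw [ 1.7998e+02 -3.0000e-02  8.0040e+01] F [-0.23  0.09  0.32]
wrist 8050 puck ahead,left,r [52.6 -5.4 34.8] local [95.4 21. ] 38.2
top 47 puck ahead,left,r [ 59.6 -30.6   8.3] local [120.6  28. ] 37.3
```

View pics/w3.png

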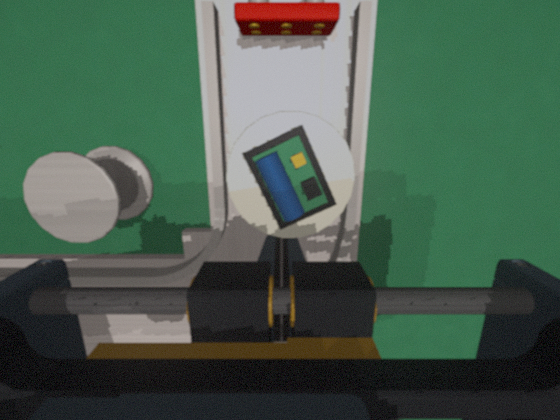

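The wrist view shows the puck at (290,172) in the exit run against the right rail, with the red pad's lower edge at row 36. I'll recentre the pusher and go on, stopping short of the pad.

>>> {"api": "send_rows", "payload": {"motion": [[-0.001, -0.0059, 0, 0, 0, 0, -1], [0.0069, -0.0073, 0, 0, 0, 0, -1], [0.0079, -0.0014, 0, 0, 0, 0, -1], [0.0096, 0.0084, 0, 0, 0, 0, -1], [0.0114, 0.0183, 0, 0, 0, 0, -1], [0.0131, 0.0281, 0, 0, 0, 0, -1], [0.0148, 0.038, 0, 0, 0, 0, -1], [0.0165, 0.0478, 0, 0, 0, 0, -1], [0.0183, 0.0577, 0, 0, 0, 0, -1], [0.0183, 0.0577, 0, 0, 0, 0, -1], [0.0183, 0.0577, 0, 0, 0, 0, -1]]}}

```text
time_s: 11.55
ee_pos: [673.1, -53.0, 26.0]
ee_rot: [180.0, -0.0, 80.0]
force: [-0.2, 0.0, -0.4]
gripper_width: 0.7
gripper_force: 0.0
```

```bash
python3 puck.py
```

```text
t 11.55 tool [93.9 -2. ] [673.1 -53.   26. ] yaw [ 1.800e+02 -3.000e-02  8.003e+01] F [-0.22  0.04 -0.38]
wrist 9897 puck ahead,left,r [67.3  0.5 43.4] local [93.4 65.3] 38.2
top 10 puck ahead,left,r [ 61.8 -21.7  10. ] local [115.7  59.8] 36.3
```

>>> {"api": "send_rows", "payload": {"motion": [[0.0003, 0.002, 0, 0, 0, 0, -1], [0.0007, 0.0039, 0, 0, 0, 0, -1], [0.001, 0.0059, 0, 0, 0, 0, -1], [0.0014, 0.0079, 0, 0, 0, 0, -1], [0.0017, 0.0098, 0, 0, 0, 0, -1], [0.0021, 0.0118, 0, 0, 0, 0, -1], [0.0021, 0.0118, 0, 0, 0, 0, -1]]}}

```text
time_s: 12.52
ee_pos: [674.1, -47.3, 26.0]
ee_rot: [180.0, -0.0, 80.0]
force: [-0.2, -1.1, -0.2]
gripper_width: 0.6
gripper_force: 0.6
```

```bash
python3 - <<'E'
from workcell import env,eyes
from h import *
from scipy.spatial.transform import Rotation as Ro
x0,y0,th=np.load("track.npy")
st=env.state();f=eyes.grab_frame("wrist");cv2.imwrite("pics/w4.png",f["pixels"][0:260,150:430,::-1])
W=np.eye(4);W[:3,:3]=Ro.from_euler("xyz",st["ee_rot"],degrees=True).as_matrix();W[:3,3]=st["ee_pos"];M=W@np.array(f["T_tool_cam"])
R=M[:3,:3].T;P=cloud(dict(f,R=R,t=-R@M[:3,3]));C,S=np.cos(th),np.sin(th)
x=C*(P[...,0]-x0)+S*(P[...,1]-y0);y=-S*(P[...,0]-x0)+C*(P[...,1]-y0);z=P[...,2]
hsv=cv2.cvtColor(f["pixels"],cv2.COLOR_RGB2HSV)
red=((hsv[...,0]<8)|(hsv[...,0]>172))&(hsv[...,1]>130)&(abs(x-92)<30)&(abs(y-100)<30)
print("pad y",np.percentile(y[red&(z>35)],[2,10,50]),np.percentile(y[red&(z<33)],[10,50,90]) if (red&(z<33)).any() else 0)
p=~red&(z>34)&(z<41)&(abs(x-93)<8)&(y>40)&(y<110)&(hsv[...,1]<60)
print("puck front y",np.percentile(y[p],[50,90,98]),"tool",st["ee_pos"],st["force"])
E
```

```text
pad y [95.8716865  96.53353096 99.50891104] [95.8184894  95.8707984  95.93504009]
puck front y [ 85.63357099  89.99152516 103.79486195] tool [674.11030634 -47.34253147  25.96911749] [-0.22633675 -1.09735915 -0.19453421]
```

>>> {"api": "send_rows", "payload": {"motion": [[0.0002, 0.001, 0, 0, 0, 0, -1], [0.0003, 0.002, 0, 0, 0, 0, -1], [0.0005, 0.003, 0, 0, 0, 0, -1], [0.0007, 0.004, 0, 0, 0, 0, -1], [0.0009, 0.005, 0, 0, 0, 0, -1], [0.0009, 0.005, 0, 0, 0, 0, -1]]}}

```text
time_s: 13.32
ee_pos: [674.6, -44.9, 26.0]
ee_rot: [180.0, -0.0, 80.0]
force: [0.1, -0.8, 0.4]
gripper_width: 0.9
gripper_force: 0.7
```

>>> {"api": "send_rows", "payload": {"motion": [[0.0001, 0.0006, 0, 0, 0, 0, -1], [0.0001, 0.0006, 0, 0, 0, 0, -1]]}}

```text
time_s: 13.58
ee_pos: [674.6, -44.7, 26.0]
ee_rot: [180.0, -0.0, 80.0]
force: [-0.6, -1.8, 0.5]
gripper_width: 0.9
gripper_force: 0.7
```

>>> {"api": "send_rows", "payload": {"motion": [[0.0001, 0.0006, 0, 0, 0, 0, -1], [0.0001, 0.0006, 0, 0, 0, 0, -1]]}}

```text
time_s: 13.82
ee_pos: [674.6, -44.4, 26.0]
ee_rot: [180.0, 0.0, 80.0]
force: [-0.2, -1.4, 0.6]
gripper_width: 0.3
gripper_force: 0.7
```

>>> {"api": "send_rows", "payload": {"motion": [[0.0001, 0.0006, 0, 0, 0, 0, -1], [0.0001, 0.0006, 0, 0, 0, 0, -1]]}}

```text
time_s: 14.08
ee_pos: [674.7, -44.1, 26.0]
ee_rot: [180.0, -0.0, 80.0]
force: [-0.9, -1.0, -0.6]
gripper_width: 0.6
gripper_force: 0.7
```

>>> {"api": "send_rows", "payload": {"motion": [[0.0001, 0.0006, 0, 0, 0, 0, -1], [0.0001, 0.0006, 0, 0, 0, 0, -1]]}}

```text
time_s: 14.32
ee_pos: [674.8, -43.8, 26.0]
ee_rot: [180.0, -0.0, 80.0]
force: [-0.0, -1.6, 0.7]
gripper_width: 0.3
gripper_force: 0.7
```

>>> {"api": "send_rows", "payload": {"motion": [[0.0001, 0.0006, 0, 0, 0, 0, -1], [0.0001, 0.0006, 0, 0, 0, 0, -1]]}}

```text
time_s: 14.58
ee_pos: [674.8, -43.4, 26.0]
ee_rot: [180.0, -0.0, 80.0]
force: [0.1, -1.6, -0.1]
gripper_width: 0.1
gripper_force: 0.7
```

>>> {"api": "send_rows", "payload": {"motion": [[0.0001, 0.0006, 0, 0, 0, 0, -1], [0.0001, 0.0006, 0, 0, 0, 0, -1]]}}

```text
time_s: 14.82
ee_pos: [674.9, -43.2, 26.0]
ee_rot: [180.0, -0.0, 80.0]
force: [-0.2, -1.2, 0.6]
gripper_width: 0.5
gripper_force: 0.7
```

>>> {"api": "send_rows", "payload": {"motion": [[0.0001, 0.0006, 0, 0, 0, 0, -1], [0.0001, 0.0006, 0, 0, 0, 0, -1]]}}

```text
time_s: 15.08
ee_pos: [674.9, -42.8, 26.0]
ee_rot: [180.0, -0.0, 80.0]
force: [-0.6, -2.3, -0.2]
gripper_width: 0.3
gripper_force: 0.7
```

>>> {"api": "send_rows", "payload": {"motion": [[0.0001, 0.0006, 0, 0, 0, 0, -1], [0.0001, 0.0006, 0, 0, 0, 0, -1]]}}

```text
time_s: 15.32
ee_pos: [674.9, -42.6, 26.0]
ee_rot: [180.0, -0.0, 80.0]
force: [-0.6, -1.8, 0.2]
gripper_width: 0.4
gripper_force: 0.7
```

>>> {"api": "send_rows", "payload": {"motion": [[0.0001, 0.0006, 0, 0, 0, 0, -1], [0.0001, 0.0006, 0, 0, 0, 0, -1]]}}

```text
time_s: 15.58
ee_pos: [675.0, -42.4, 26.0]
ee_rot: [180.0, 0.0, 80.0]
force: [0.0, -2.1, -0.2]
gripper_width: 0.4
gripper_force: 1.1
```

>>> {"api": "send_rows", "payload": {"motion": [[0.0001, 0.0006, 0, 0, 0, 0, -1], [0.0001, 0.0006, 0, 0, 0, 0, -1]]}}

```text
time_s: 15.82
ee_pos: [675.0, -42.3, 26.0]
ee_rot: [180.0, 0.0, 80.0]
force: [-1.5, -3.1, -0.4]
gripper_width: 0.4
gripper_force: 1.7
```

>>> {"api": "send_rows", "payload": {"motion": [[0.0001, 0.0006, 0, 0, 0, 0, -1], [0.0001, 0.0006, 0, 0, 0, 0, -1]]}}

```text
time_s: 16.08
ee_pos: [675.0, -42.2, 26.0]
ee_rot: [180.0, 0.0, 80.0]
force: [-0.5, -5.3, 0.8]
gripper_width: 0.6
gripper_force: 2.4
```

>>> {"api": "send_rows", "payload": {"motion": [[0.0001, 0.0006, 0, 0, 0, 0, -1], [0.0001, 0.0006, 0, 0, 0, 0, -1]]}}

```text
time_s: 16.32
ee_pos: [675.0, -42.0, 26.0]
ee_rot: [180.0, 0.1, 80.0]
force: [-1.3, -5.4, 0.8]
gripper_width: 0.5
gripper_force: 2.8
```

>>> {"api": "send_rows", "payload": {"motion": [[0.0001, 0.0006, 0, 0, 0, 0, -1], [0.0002, 0.0012, 0, 0, 0, 0, -1], [0.0002, 0.0012, 0, 0, 0, 0, -1]]}}

```text
time_s: 16.7
ee_pos: [675.1, -41.9, 26.0]
ee_rot: [180.0, 0.1, 80.1]
force: [-0.4, -7.0, 0.7]
gripper_width: 0.2
gripper_force: 3.4
```

>>> {"api": "send_rows", "payload": {"motion": [[0.0001, 0.0006, 0, 0, 0, 0, -1], [0.0001, 0.0006, 0, 0, 0, 0, -1]]}}

```text
time_s: 16.95
ee_pos: [675.1, -41.8, 26.0]
ee_rot: [180.0, 0.1, 80.1]
force: [-1.3, -8.1, 0.8]
gripper_width: 0.4
gripper_force: 3.7
```

>>> {"api": "send_rows", "payload": {"motion": [[0.0001, 0.0006, 0, 0, 0, 0, -1], [0.0002, 0.0012, 0, 0, 0, 0, -1], [0.0002, 0.0012, 0, 0, 0, 0, -1], [0.0002, 0.0012, 0, 0, 0, 0, -1]]}}

```text
time_s: 17.45
ee_pos: [675.1, -41.7, 26.0]
ee_rot: [-180.0, 0.2, 80.1]
force: [-1.4, -8.9, 0.6]
gripper_width: 0.2
gripper_force: 4.3
```

>>> {"api": "send_rows", "payload": {"motion": [[0, 0, 0, 0, 0, 0, -1], [0, 0, 0, 0, 0, 0, -1], [0, 0, 0, 0, 0, 0, -1], [0, 0, 0, 0, 0, 0, -1], [0, 0, 0, 0, 0, 0, -1], [0, 0, 0, 0, 0, 0, -1]]}}

```text
time_s: 18.2
ee_pos: [675.1, -41.7, 26.0]
ee_rot: [-180.0, 0.2, 80.1]
force: [-1.2, -9.3, 0.6]
gripper_width: 0.3
gripper_force: 4.3
```

>>> {"api": "send_rows", "payload": {"motion": [[0.0001, 0.0006, 0, 0, 0, 0, -1], [0.0001, 0.0006, 0, 0, 0, 0, -1], [0.0001, 0.0006, 0, 0, 0, 0, -1], [0.0001, 0.0006, 0, 0, 0, 0, -1], [0.0001, 0.0006, 0, 0, 0, 0, -1], [0.0001, 0.0006, 0, 0, 0, 0, -1], [0.0001, 0.0006, 0, 0, 0, 0, -1]]}}

```text
time_s: 19.08
ee_pos: [675.1, -41.7, 26.0]
ee_rot: [-180.0, 0.2, 80.1]
force: [-1.4, -9.4, 1.6]
gripper_width: 0.6
gripper_force: 4.6
```

>>> {"api": "send_rows", "payload": {"motion": [[-0.0002, -0.001, 0, 0, 0, 0, -1], [-0.0004, -0.002, 0, 0, 0, 0, -1], [-0.0005, -0.003, 0, 0, 0, 0, -1], [-0.0007, -0.004, 0, 0, 0, 0, -1], [-0.0009, -0.005, 0, 0, 0, 0, -1], [-0.0012, -0.007, 0, 0, 0, 0, -1], [-0.002, -0.012, 0, 0, 0, 0, -1], [-0.0035, -0.02, 0, 0, 0, 0, -1], [-0.007, -0.04, 0, 0, 0, 0, -1], [-0.007, -0.04, 0, 0, 0, 0, -1], [-0.007, -0.04, 0.1, 0, 0, 0, -1], [-0.007, -0.04, 0.2, 0, 0, 0, -1], [-0.007, -0.04, 0.2, 0, 0, 0, -1], [-0.007, -0.04, 0.2, 0, 0, 0, -1]]}}

```text
time_s: 20.82
ee_pos: [671.4, -59.5, 125.6]
ee_rot: [-180.0, -0.0, 80.0]
force: [-0.1, -0.9, -0.4]
gripper_width: 0.4
gripper_force: 0.0
```

```bash
python3 - <<'E'
from workcell import env,eyes
import cv2,pickle
for n in("top",):
    f=eyes.grab_frame(n);g=eyes.grab_frame("wrist")
    import numpy as np
    cv2.imwrite("pics/end.png",np.hstack([cv2.resize(f["pixels"][90:290,190:370,::-1],(378,420)),g["pixels"][:,:,::-1][:,80:480]]))
E
```

```text
(no output)
```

View pics/end.png

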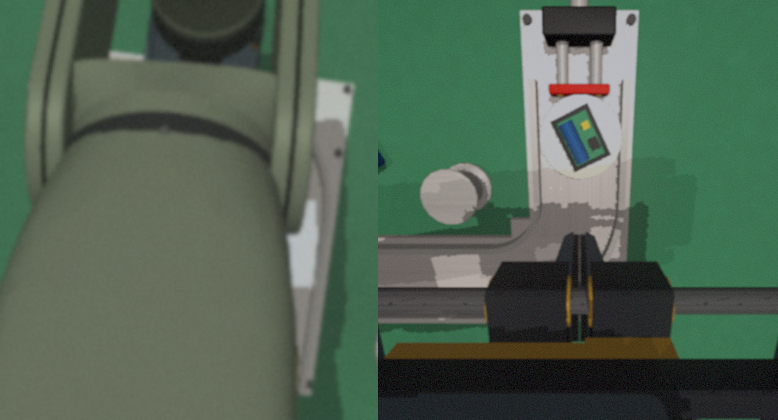

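The wrist view shows the puck at (580,135) standing flat against the red pad with the fingers clear of it, and the spool where it was. Handing in.

```bash
python3 -c "
from workcell import env
print(env.job_done())"
```

```text
the job is handed in; nothing more can be done
None
```

I slid the puck round the bend to the red pad and pressed it there at about 9 N (measured at the wrist) for over a second. I then released it, left it standing at that end of the track and handed the job in; no verdict came back.

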